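Tip the stock tags to match the bins

TASK

Each of the four bins in the row has a small hinged tag in front of it. With a fingertip or the outside of the fingers, push over the tags that are wrong, so that every bin with food in it has its tag leaning back towards the bin (disc face up) and every empty bin has its tag leaning forward, away from the bin (bar face up). Push gently without pinching any tag, do not tip the tags that are already right, and leave the food, the mug and the salt shaker where they are.

Things in the scene. Friction and masses are not known exactly. Their poses are not given: they have to be found in the camera images.
- bin_a_hinge (a point): middle of the hinge pin of the tag in front of this bin, 67 mm above the worktop. x axis: level, from the tag to its bin; y along the pin and the row; z up. The pin runs between two dark cheeks, 71 mm apart over their outsides, 46 mm deep, tops 14 mm above the pin. A leaning tag has its free edge 51 mm out from the pin and 45 mm above it, with room beneath for a fingertip; upright, the edge is 68 mm above it
- tag_a (a joint): angle of this bin's tag: 0 upright, +0.85 leaning back to its bin on its stop, -0.85 leaning forward on its stop. Slick white plate 50 mm wide along the pin, 5 mm thick, free edge 68 mm from the pin; raised dark disc on the face away from the bin, raised dark bar on the other. Free hinge, tag 30 g: under 1 N tips it, and past upright it falls to the other stop by itself
- bin_a_floor (a point): middle of the inner floor of this open wooden bin, 16 mm above the worktop, 95 mm behind its hinge. Inside 92 x 82 mm, walls 4 mm, rim 36 mm above this point. The four bins stand in one row, 95 mm apart, in any left-to-right order; a bin is full if the tin or the garlic is in it, else empty
- bin_b_hinge (a point): middle of the hinge pin of the tag in front of this bin, 67 mm above the worktop. x axis: level, from the tag to its bin; y along the pin and the row; z up. The pin runs between two dark cheeks, 71 mm apart over their outsides, 46 mm deep, tops 14 mm above the pin. A leaning tag has its free edge 51 mm out from the pin and 45 mm above it, with room beneath for a fingertip; upright, the edge is 68 mm above it
- tag_b (a joint): angle of this bin's tag: 0 upright, +0.85 leaning back to its bin on its stop, -0.85 leaning forward on its stop. Slick white plate 50 mm wide along the pin, 5 mm thick, free edge 68 mm from the pin; raised dark disc on the face away from the bin, raised dark bar on the other. Free hinge, tag 30 g: under 1 N tips it, and past upright it falls to the other stop by itself
- bin_b_floor (a point): middle of the inner floor of this open wooden bin, 16 mm above the worktop, 95 mm behind its hinge. Inside 92 x 82 mm, walls 4 mm, rim 36 mm above this point. The four bins stand in one row, 95 mm apart, in any left-to-right order; a bin is full if the tin or the garlic is in it, else empty
- bin_c_hinge (a point): middle of the hinge pin of the tag in front of this bin, 67 mm above the worktop. x axis: level, from the tag to its bin; y along the pin and the row; z up. The pin runs between two dark cheeks, 71 mm apart over their outsides, 46 mm deep, tops 14 mm above the pin. A leaning tag has its free edge 51 mm out from the pin and 45 mm above it, with room beneath for a fingertip; upright, the edge is 68 mm above it
- tag_c (a joint): angle of this bin's tag: 0 upright, +0.85 leaning back to its bin on its stop, -0.85 leaning forward on its stop. Slick white plate 50 mm wide along the pin, 5 mm thick, free edge 68 mm from the pin; raised dark disc on the face away from the bin, raised dark bar on the other. Free hinge, tag 30 g: under 1 N tips it, and past upright it falls to the other stop by itself
- bin_c_floor (a point): middle of the inner floor of this open wooden bin, 16 mm above the worktop, 95 mm behind its hinge. Inside 92 x 82 mm, walls 4 mm, rim 36 mm above this point. The four bins stand in one row, 95 mm apart, in any left-to-right order; a bin is full if the tin or the garlic is in it, else empty
- bin_d_hinge (a point): middle of the hinge pin of the tag in front of this bin, 67 mm above the worktop. x axis: level, from the tag to its bin; y along the pin and the row; z up. The pin runs between two dark cheeks, 71 mm apart over their outsides, 46 mm deep, tops 14 mm above the pin. A leaning tag has its free edge 51 mm out from the pin and 45 mm above it, with room beneath for a fingertip; upright, the edge is 68 mm above it
- tag_d (a joint): angle of this bin's tag: 0 upright, +0.85 leaning back to its bin on its stop, -0.85 leaning forward on its stop. Slick white plate 50 mm wide along the pin, 5 mm thick, free edge 68 mm from the pin; raised dark disc on the face away from the bin, raised dark bar on the other. Free hinge, tag 30 g: under 1 N tips it, and past upright it falls to the other stop by itself
- bin_d_floor (a point): middle of the inner floor of this open wooden bin, 16 mm above the worktop, 95 mm behind its hinge. Inside 92 x 82 mm, walls 4 mm, rim 36 mm above this point. The four bins stand in one row, 95 mm apart, in any left-to-right order; a bin is full if the tin or the garlic is in it, else empty
- tin_mid (a point): middle of a squat food tin, 75 mm diameter, 58 mm tall, standing in one of the bins; loose, not to be handled
- garlic_mid (a point): middle of a garlic bulb, 56 mm wide and tall, in one of the bins; loose, not to be handled
- mug_mid (a point): middle of a white mug, 82 mm diameter, 114 mm over the handle, 91 mm tall, loose on the worktop left of the row; a bystander
- shaker_mid (a point): middle of a salt shaker, 44 mm diameter, 90 mm tall, loose on the worktop right of the row; a bystander
Not all that is in view belongs to the job. Leave any black look-alike of the part that bears garlic_mid alone.

How it is judged:
By the outcome, as a careful person would: the job done as asked, in the order asked, and still so for the second after the job is handed in, with the robot touching nothing.
It also fails if it takes over 48 s, if anything falls off the work surface, if the arm or the gripper's body presses on something with over 40 N, if the wrist force passes 120 N, or if a joint passes its speed limit or range.

ROBOT

A 7-joint arm with a two-finger parallel gripper is mounted at the origin on a cart in front of the work surface, level with it; the furniture and walls round the work are solid. World frame = base frame: x ahead of the robot, y to its left, z up, the work surface at z = 0. Lengths are in m, angles in rad, forces in N, time in s.
With the tool pointing down it reaches from about 0.425 to 0.925 m from the base axis. Payload 6.8 kg.
Tool frame: the origin (TCP) lies on the centre line of the jaws, within the pads' length; the fingertips stand 17 mm ahead of it and the grasp point (between the pads) lies 2 mm behind it; z points along the fingers, y is the line along which they close (so a half turn about z gives the same grasp; the last joint's range is limited). The gripper opens to 85 mm and grips with 20 to 120 N. Pads are 22 mm wide; open, the fingers measure 114 mm over their backs; the gripper's body (76 mm by 85 mm) begins 54 mm behind the grasp point. The pads swing forward as they close: fully open they stand 13 mm farther back than shut.
Start: joints at [1.187, 0.477, 0.022, 1.555, -0.011, 1.109, -0.083], TCP at [0.184, -0.65, 0.248] pointing down, gripper open.
Joint ranges: [-2.96, 2.96], [-0.34, 2.1], [-1.41, 1.46], [0.24, 2.44], [-1.37, 4.51], [0.17, 1.92], [-2.96, 2.96]. Speed limits (rad/s): [2.39, 2.39, 3.14, 3.14, 3.14, 3.14, 3.14].

INTERFACE

Orientations are given as a rotation vector (axis times angle).
In Python, from plant import observe, cams, ctrl, nets gives the robot as it stands.
- The arm moves only by the tool drive_tool, never from a script. Its argument "targets" is one flat list of numbers, 7 for each row, row after row: the opening, from -1 (shut) to 1 (fully open), so that 0 is half open, then the shift along the tool's x, y, z in mm, then the turn, a rotation vector about the tool's x, y, z in degrees. In form: [grip, dx, dy, dz, wx, wy, wz, grip, dx, dy, dz, wx, wy, wz, ...]. A call has 1 to 20 rows; each row is the pose to reach, as a shift and turn from the pose commanded when the call began, along the tool's axes at that moment; what a row does not reach only later rows make up. A row lasts 1/8 s, in which the tool goes at most 62.5 mm and 10.7 degrees, less where a joint would pass 70% of its speed; a pose out of reach is approached as far as the arm can. A call with a gripper value outside its range is refused whole. The fingers move at their own pace and stop on an object; "squeeze" is the grip in N (left out, the last holds). Time passes only in rows, so rows that repeat a pose let the fingers close. It gives the time, the measured TCP pose, the force, the opening and the grip force at its end, in the units of the state.
- observe(): the state, without advancing time (a new reading comes with each control period).
- cams.get_image(name): name is "scene" or "top" or "wrist"; returns the picture (420x560x3 uint8, red, green, blue); there is no depth.
- cams.calibration(name): a dict with "camera_matrix" (3x3 intrinsics, pixels), "R" (3x3) and "t" (3): a world point X has camera coordinates R X + t. Camera axes: x right, y down, z forward; pixel columns grow to the right and rows downward; lengths in m; the calibration is good to about 2 mm. The wrist camera is an equidistant fisheye: a pixel r from the principal point sees the ray r / f radians off the axis. A picture is of the moment at which its call begins: read the wrist's pose just before it. calibration takes no time and is no camera call; for the wrist camera it gives the pose at the moment of the call.
- ctrl.hand_in(): hands the job in; it is judged then, once.
Trained networks look in the newest picture that a camera, given by its name, has taken for a name from the list of things; names that differ only in an ending like _2 or _b are one class to them, and where a whole thing is asked for, a point or a joint stands for the part that bears it (a point fixed in the world has none). Each returns a list of dicts, best first, with "p" (0 to 1); they miss things now and then, are a little off and sometimes report something else, mostly with a low value. They report only what shows in the picture. A call takes as long as a camera call. They do not tell look-alikes from the thing itself.
- nets.spot_in(camera, name): "xyz" ([x, y, z] in m, in world coordinates, good to about 4 mm: the middle of the surface that is visible of it).
The state is a dict: "time": time; "qpos": joint angles; "qvel": joint speeds; "joint_torque": joint torques, N m; "tcp_pos": TCP position; "ee_rot": TCP orientation; "force": force on the tool from outside, world axes, zero at the start; "wrist_torque": the same for the moment, N m; "finger_gap": opening from 0.0 (shut) to 1.0 (fully open); "finger_force": force on a finger pad.
Only numpy, scipy, OpenCV 4.12 (cv2) and the standard library are available. Lean on these libraries where they do the work, as an engineer would, in place of code of your own. Each camera call takes 0.05 s, during which the arm holds its last target. There are 200 camera calls.

## Working session

There is one attempt and no reset: what is moved stays moved. The work goes in short steps, Python scripts to look and compute and a tool call to move; the robot and the scene stay as the last step left them, time stands still between calls to the robot, and variables do not carry over. Pictures are saved under pics/ and viewed, at most 10 in all, crops included, and the job is handed in when it is done.

Besides the shell and the picture viewer there is one more tool, called after "Emit:" by a JSON object that holds its "name" and its "arguments", one argument or row to a line. drive_tool: Moves the arm, as the interface text tells. Its arguments: {"type":"object","properties":{"targets":{"type":"array"},"squeeze":{"type":"number"}},"required":["targets"]}

```bash
mkdir -p pics
python3 - <<'E'
from plant import observe,cams,nets
import cv2,numpy as np
for c in("scene","top"):
    im=cams.get_image(c);cv2.imwrite(f"pics/{c}0.png",im[:,:,::-1])
    for n in("tag_a","tin_mid","garlic_mid","mug_mid","shaker_mid","bin_a_hinge","bin_a_floor"):
        try:
            for d in nets.spot_in(c,n)[:6]:print(c,n,np.round(d["xyz"],3),round(d["p"],2))
        except Exception as e:print(c,n,e)
    k=cams.calibration(c);print(c,np.round(k["camera_matrix"],1).tolist(),np.round(k["R"],3).tolist(),np.round(k["t"],3).tolist())
o=observe();print(o["time"],o["tcp_pos"],o["ee_rot"])
E
```

```text
scene tag_a [0.606 0.268 0.091] 0.93
scene tag_a [0.581 0.082 0.089] 0.83
scene tag_a [0.563 0.369 0.095] 0.81
scene tag_a [0.546 0.183 0.095] 0.75
scene tin_mid [0.678 0.267 0.073] 0.64
scene garlic_mid [0.682 0.36  0.052] 0.94
scene garlic_mid [0.401 0.275 0.037] 0.85
scene garlic_mid [0.442 0.477 0.037] 0.83
scene garlic_mid [0.538 0.524 0.039] 0.77
scene mug_mid [0.7   0.505 0.054] 0.86
scene shaker_mid [ 0.639 -0.023  0.068] 0.55
scene shaker_mid [0.543 0.18  0.094] 0.21
scene bin_a_hinge [0.649 0.365 0.039] 0.83
scene bin_a_floor [0.643 0.366 0.036] 0.78
scene bin_a_floor [0.683 0.356 0.049] 0.24
scene [[460.6, 0.0, 282.1], [0.0, 460.6, 212.5], [0.0, 0.0, 1.0]] [[-0.893, -0.45, 0.018], [-0.31, 0.586, -0.748], [0.326, -0.674, -0.663]] [0.582, 0.107, 1.13]
top tag_a [0.555 0.184 0.091] 0.94
top tag_a [0.61  0.262 0.087] 0.74
top tag_a [0.581 0.077 0.089] 0.73
top tag_a [0.573 0.363 0.092] 0.71
top tag_a [ 0.64  -0.029  0.076] 0.59
top tin_mid [0.673 0.253 0.07 ] 0.9
top tin_mid [0.576 0.366 0.096] 0.38
top garlic_mid [0.542 0.507 0.039] 0.78
top garlic_mid [0.408 0.264 0.04 ] 0.78
top garlic_mid [0.446 0.466 0.036] 0.77
top garlic_mid [0.684 0.346 0.055] 0.72
top mug_mid [0.71  0.492 0.051] 0.96
top shaker_mid [ 0.642 -0.025  0.079] 0.59
top shaker_mid [0.629 0.076 0.019] 0.24
top bin_a_hinge [0.654 0.362 0.036] 0.85
top bin_a_floor [0.656 0.361 0.034] 0.96
top bin_a_floor [0.63  0.075 0.026] 0.34
top [[428.5, 0.0, 278.1], [0.0, 428.5, 212.6], [0.0, 0.0, 1.0]] [[-0.018, -1.0, -0.021], [-0.987, 0.021, -0.159], [0.16, 0.017, -0.987]] [0.204, 0.584, 1.014]
0.8 [ 0.1838558  -0.64949324  0.2483399 ] [3.11171871e+00 4.31932794e-01 7.19334857e-05]
```

View pictures.

View pics/scene0.png

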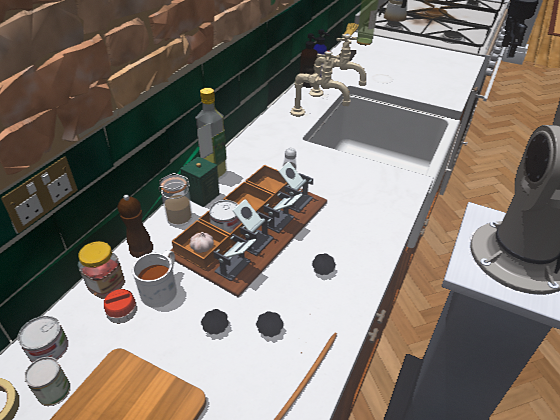

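View pics/top0.png

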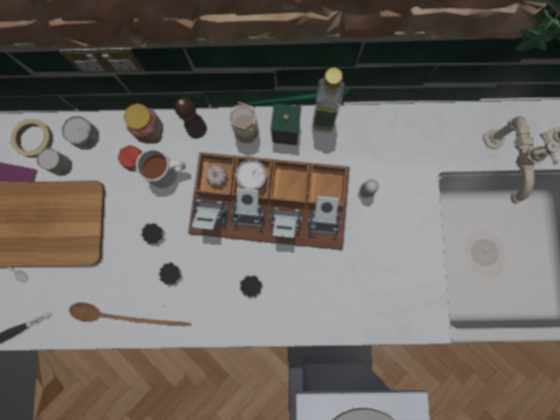

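The garlic bin (leftmost, tag at about (209,215) in the top view) has its tag leaning forward, which is wrong. The tin bin's tag (247,207) leans back and the third, empty bin's tag (286,224) leans forward, so both are right. The rightmost bin is empty but its tag (325,212) leans back with the disc up, which is wrong. I'll start the approach now.

Emit:
{"name": "drive_tool", "arguments": {
  "targets": [-1, 115, -71, 0, 0, 0, 6, -1, 230, -142, 0, 0, 0, 12, -1, 345, -213, 0, 0, 0, 18, -1, 461, -285, 0, 0, 0, 24, -1, 461, -285, 0, 0, 0, 24, -1, 461, -285, 0, 0, 0, 24, -1, 461, -285, 0, 0, 0, 24, -1, 461, -285, 0, 0, 0, 24, -1, 461, -285, 0, 0, 0, 24, -1, 461, -285, 0, 0, 0, 24, -1, 461, -285, 0, 0, 0, 24, -1, 461, -285, 0, 0, 0, 24]
}}

```text
time: 2.3
tcp_pos: [0.5487, -0.2514, 0.2483]
ee_rot: [3.133, -0.229, -0.001]
force: [0.5, -0.7, 0.1]
finger_gap: -0.003
finger_force: 0.0
```

Run:
```python
from plant import observe,cams
import numpy as np
from scipy.spatial.transform import Rotation as R
o=observe();print(o["time"],np.round(o["tcp_pos"],3),np.round(R.from_rotvec(o["ee_rot"]).as_matrix(),3),np.round(o["qpos"],2))
# platform corners & hinge pixels in top picture -> world
k=cams.calibration("top")
def w(u,v,z):
    r=k["R"].T@np.linalg.solve(k["camera_matrix"],[u,v,1]);c=-k["R"].T@k["t"];return np.round((c+r*(z-c[2])/r[2])[:2],3)
for p in[(198,153,.052),(350,167,.052)]:print("rim",w(*p))
for p in[(190,236,.015),(343,248,.015)]:print("base",w(*p))
```

```text
2.3 [ 0.549 -0.251  0.248] [[ 0.989 -0.145 -0.   ]
 [-0.145 -0.989 -0.001]
 [-0.     0.001 -1.   ]] [ 0.4   0.36 -0.09  1.73  0.04  1.05 -1.42]
rim [0.745 0.393]
rim [0.699 0.01 ]
base [0.538 0.418]
base [0.5   0.031]
```

Emit:
{"name": "drive_tool", "arguments": {
  "targets": [-1, -134, -614, 0, 0, 0, 0, -1, -134, -614, 0, 0, 0, 0, -1, -134, -614, 0, 0, 0, 0, -1, -134, -614, 0, 0, 0, 0, -1, -134, -614, 0, 0, 0, 0, -1, -134, -614, 0, 0, 0, 0, -1, -134, -614, 0, 0, 0, 0, -1, -134, -614, 0, 0, 0, 0, -1, -134, -614, 0, 0, 0, 0, -1, -134, -614, 0, 0, 0, 0, -1, -134, -614, 0, 0, 0, 0, -1, -134, -614, 0, 0, 0, 0, -1, -134, -614, 0, 0, 0, 0, -1, -134, -614, 0, 0, 0, 0]
}}

```text
time: 4.05
tcp_pos: [0.5056, 0.3752, 0.2485]
ee_rot: [3.133, -0.229, 0.001]
force: [-0.7, 0.1, -0.2]
finger_gap: 0.0
finger_force: 0.0
```

Run:
```python
from plant import observe,cams,nets
import numpy as np,cv2
o=observe();print(o["time"],np.round(o["tcp_pos"],3),np.round(o["ee_rot"],3),np.round(o["qpos"],2))
k=cams.calibration("wrist");im=cams.get_image("wrist").copy()
f=k["camera_matrix"][0,0];c=k["camera_matrix"][:2,2]
n=np.array([.992,-.125,0]);u=np.array([.125,.992,0])
for i in(1.5,.5,-.5,-1.5):
    h=np.array([.577,.222,.067])+u*.095*i
    for p in(h+.03*u,h-.03*u,h):
        q=k["R"]@p+k["t"];t=np.arctan2(np.hypot(*q[:2]),q[2]);a=c+f*t*q[:2]/np.hypot(*q[:2])
        cv2.circle(im,tuple(int(v) for v in a),3,(255,0,0),1)
for d in nets.spot_in("wrist","tag_a")[:5]:print(np.round(d["xyz"],3),round(d["p"],2))
cv2.imwrite("pics/w1.png",im[:,:,::-1])
```

```text
4.05 [0.506 0.375 0.248] [ 3.133e+00 -2.290e-01  1.000e-03] [-0.47  0.43 -0.36  1.65  0.17  1.09 -2.59]
[0.551 0.181 0.095] 0.7
[0.572 0.371 0.095] 0.57
```

View pics/w1.png

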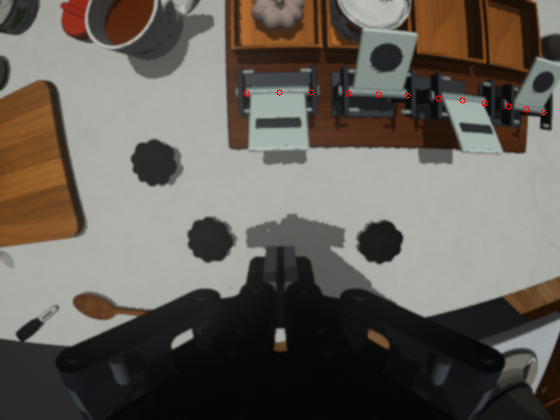

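The projected hinge marks fall on the pins, for example tag 1 at (279,92), and tag 1 is centred on the fingers at column 280. Next I lower the fingers and push.

Emit:
{"name": "drive_tool", "arguments": {
  "targets": [-1, 0, 0, 60, 0, 0, 0, -1, 0, 0, 110, 0, 0, 0, -1, 0, 0, 139, 0, 0, 0, -1, 10, 0, 139, 0, 0, 0, -1, 20, 0, 139, 0, 0, 0, -1, 28, 0, 139, 0, 0, 0, -1, 36, 0, 139, 0, 0, 0, -1, 44, 0, 139, 0, 0, 0, -1, 52, 0, 139, 0, 0, 0, -1, 60, 0, 139, 0, 0, 0, -1, 67, 0, 139, 0, 0, 0, -1, 74, 0, 139, 0, 0, 0, -1, 80, 0, 139, 0, 0, 0, -1, 86, 0, 139, 0, 0, 0, -1, 92, 0, 139, 0, 0, 0, -1, 92, 0, 139, 0, 0, 0, -1, 75, 0, 139, 0, 0, 0, -1, 50, 0, 139, 0, 0, 0, -1, 50, 0, 90, 0, 0, 0, -1, 50, 0, 30, 0, 0, 0]
}}

```text
time: 6.65
tcp_pos: [0.5512, 0.3701, 0.2179]
ee_rot: [3.131, -0.221, -0.006]
force: [0.9, 0.6, 0.5]
finger_gap: 0.003
finger_force: 0.0
```

Run:
```python
from plant import observe,cams
import cv2
im=cams.get_image("scene");cv2.imwrite("pics/s1.png",cv2.resize(im[130:310,150:350,::-1],None,fx=3,fy=3))
o=observe();print(o["time"],o["tcp_pos"],o["ee_rot"])
```

```text
6.7 [0.55492684 0.37322867 0.22849642] [-3.12640121  0.22139187 -0.01185412]
```

View pics/s1.png

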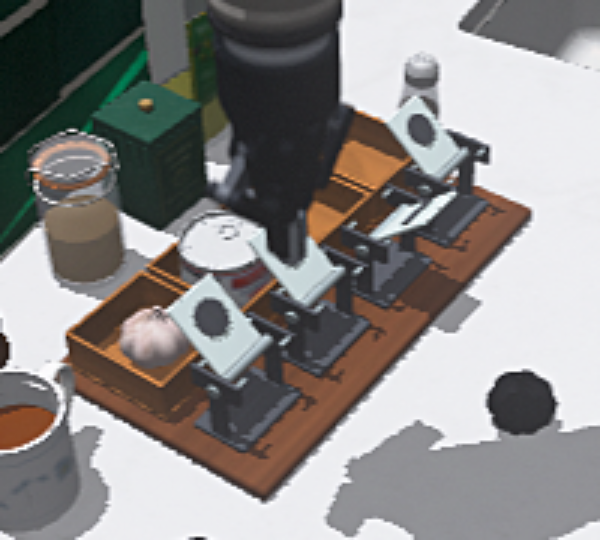

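The crop shows tag 1 now leaning back with its disc up, at (210,318), and the other tags are unchanged. Next is tag 4, pushed from behind.

Emit:
{"name": "drive_tool", "arguments": {
  "targets": [-1, 0, 0, -30, 0, 0, 0, -1, 133, 282, -30, 0, 0, 0, -1, 133, 282, -30, 0, 0, 0, -1, 133, 282, -30, 0, 0, 0, -1, 133, 282, -30, 0, 0, 0, -1, 133, 282, -30, 0, 0, 0, -1, 133, 282, -30, 0, 0, 0, -1, 133, 282, -30, 0, 0, 0, -1, 133, 282, -30, 0, 0, 0, -1, 133, 282, -30, 0, 0, 0]
}}

```text
time: 7.95
tcp_pos: [0.6451, 0.0738, 0.2483]
ee_rot: [-3.133, 0.22, 0.0]
force: [0.3, 0.2, 0.1]
finger_gap: -0.002
finger_force: 0.0
```

Run:
```python
from plant import observe,cams
import cv2
im=cams.get_image("wrist");cv2.imwrite("pics/w2.png",im[:,:,::-1])
o=observe();print(o["time"],o["tcp_pos"],o["ee_rot"])
```

```text
8.0 [0.64527342 0.07342704 0.24833218] [-3.13346337e+00  2.21083879e-01  9.90491682e-05]
```

View pics/w2.png

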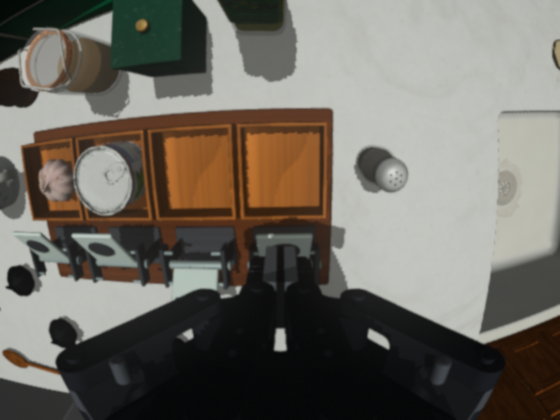

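The fingers sit behind tag 4, centred on it at column 280, and the bin below is empty. Now I lower and push towards the robot.

Emit:
{"name": "drive_tool", "arguments": {
  "targets": [-1, 0, 0, 60, 0, 0, 0, -1, 0, 0, 110, 0, 0, 0, -1, 0, 0, 139, 0, 0, 0, -1, 0, 0, 139, 0, 0, 0, -1, -12, 0, 139, 0, 0, 0, -1, -22, 0, 139, 0, 0, 0, -1, -32, 0, 139, 0, 0, 0, -1, -40, 0, 139, 0, 0, 0, -1, -48, 0, 139, 0, 0, 0, -1, -56, 0, 139, 0, 0, 0, -1, -64, 0, 139, 0, 0, 0, -1, -71, 0, 139, 0, 0, 0, -1, -78, 0, 139, 0, 0, 0, -1, -84, 0, 139, 0, 0, 0, -1, -89, 0, 139, 0, 0, 0, -1, -89, 0, 139, 0, 0, 0, -1, -70, 0, 139, 0, 0, 0, -1, -50, 0, 135, 0, 0, 0, -1, -45, 0, 90, 0, 0, 0, -1, -45, 0, 30, 0, 0, 0]
}}

```text
time: 10.5
tcp_pos: [0.6006, 0.0778, 0.2176]
ee_rot: [3.133, -0.225, -0.006]
force: [0.7, 0.1, 0.0]
finger_gap: -0.005
finger_force: 0.0
```

Emit:
{"name": "drive_tool", "arguments": {
  "targets": [-1, 0, 60, -80, 0, 0, 0, -1, 0, 180, -80, 0, 0, 0, -1, 0, 180, -80, 0, 0, 0, -1, 0, 180, -80, 0, 0, 0, -1, 0, 180, -80, 0, 0, 0, -1, 0, 180, -80, 0, 0, 0]
}}

```text
time: 11.25
tcp_pos: [0.5756, -0.098, 0.2978]
ee_rot: [-3.133, 0.221, 0.001]
force: [0.4, 0.6, -0.3]
finger_gap: -0.0
finger_force: 0.0
```

Run:
```python
from plant import observe,cams
import cv2
im=cams.get_image("scene");cv2.imwrite("pics/s2.png",cv2.resize(im[130:310,150:350,::-1],None,fx=3,fy=3))
im=cams.get_image("top");cv2.imwrite("pics/t2.png",cv2.resize(im[100:300,100:400,::-1],None,fx=2.5,fy=2.5))
o=observe();print(o["time"],o["tcp_pos"],o["force"])
```

```text
11.35 [ 0.57562268 -0.09763237  0.29781813] [-0.91233168 -0.42312226  0.55061602]
```

View pics/s2.png

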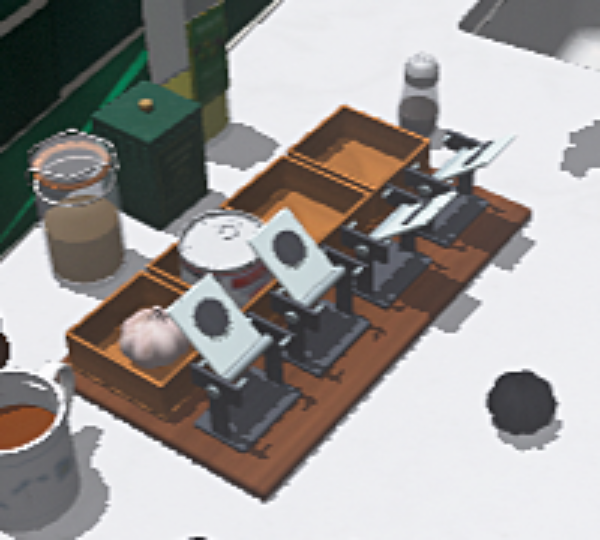

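View pics/t2.png

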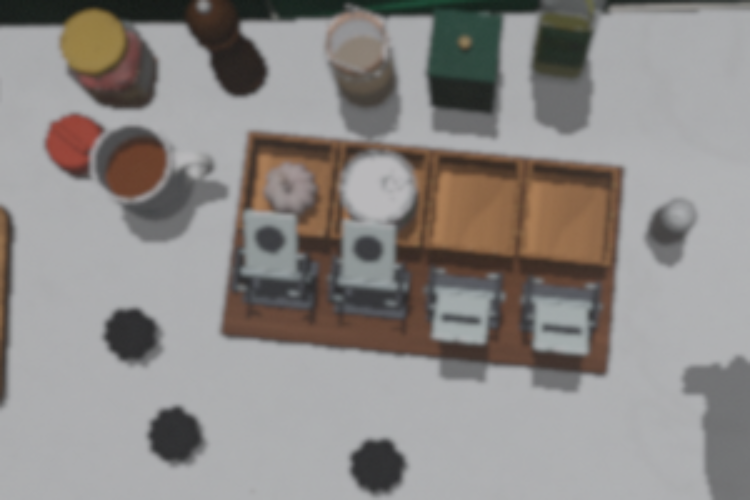

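In the top crop, discs are up at the two full bins, (271,238) and (368,247). Bars are up at the two empty bins, (461,319) and (561,328). Nothing else has moved and the arm is clear.

```bash
python3 -c "
from plant import ctrl
print(ctrl.hand_in())"
```

```text
the job is handed in; nothing more can be done
None
```

The job is done and handed in: I pushed the garlic bin's tag back and the far-right empty bin's tag forward, so all four tags are now right, and the food, mug and salt shaker stayed where they were.

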